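Clamp the tape stand on its mark and cap the roll with a quarter turn of play

ROBOT

A 6-joint arm with a two-finger parallel gripper is mounted at the origin on the work surface; the furniture and walls round the work are solid. World frame = base frame: x ahead of the robot, y to its left, z up, the work surface at z = 0. Lengths are in m, angles in rad, forces in N, time in s.
With the tool pointing down it reaches from about 0.4 to 0.825 m from the base axis. Payload 7 kg.
Tool frame: the origin (TCP) lies at the very end of the fingers, on their centre line; the grasp point (between the pads) lies 19 mm behind it (ctrl.pinch_z is the distance from the TCP to the grasp point, in m); z points along the fingers, y is the line along which they close (so a half turn about z gives the same grasp; the last joint's range is limited). The gripper opens to 88 mm and grips with 3 to 60 N. Pads are 19 mm wide; open, the fingers measure 130 mm over their backs; the gripper's body (78 mm by 193 mm) begins 47 mm behind the grasp point.
Start: joints at [-0.93, 0.359, 0.012, 0, -1.224, -0.288], TCP at [0.233, -0.633, 0.227] pointing down, gripper open.
Joint ranges: [-3.07, 3.07], [-1.43, 2.12], [-1.02, 1.25], [-3.03, 1.67], [-3.05, -0], [-3.03, 3.03]. Speed limits (rad/s): [2.39, 2.39, 3.01, 3.14, 3.14, 3.14].

INTERFACE

Orientations are given as a rotation vector (axis times angle).
In Python, from station import ctrl gives the robot as it stands.
- The arm moves only by the tool apply_moves, never from a script. Its argument "targets" is a list that holds one entry, the list of rows, each a list of 7 numbers: the shift along the tool's x, y, z each as a share of 15 cm, from -1 to 1, then the turn, a rotation vector about the tool's x, y, z each as a share of 60 degrees, from -1 to 1, then the closure, from -1 (fully open) to 1 (shut). A call has 1 to 12 rows; each row is the pose to reach, as a shift and turn from the pose commanded when the call began, along the tool's axes at that moment; what a row does not reach only later rows make up. A row lasts 1/8 s, in which the tool goes at most 62.5 mm and 10.7 degrees, less where a joint would pass 70% of its speed; a pose out of reach is approached as far as the arm can. A call with a number of a shift or a turn outside -1 to 1 is refused whole. A call with a gripper value outside its range is refused whole. The fingers move at their own pace and stop on an object; "grip_force" is the grip in N (left out, the last holds). Time passes only in rows, so rows that repeat a pose let the fingers close. It gives the time, the measured TCP pose, the force, the opening and the grip force at its end, in the units of the state.
- ctrl.get_obs(): the state, without advancing time (a new reading comes with each control period).
- ctrl.capture(name): name is "scene" or "top" or "wrist"; returns a dict with "img" (480x640x3 uint8, blue, green, red), "fx", "fy", "cx", "cy" (pixels), "position" and "orientation" of the camera in the world; the wrist camera has in their place "hand_eye" (4x4, takes a point from camera to tool coordinates, whose origin is the TCP and whose axes are the flange's). Camera axes: x right, y up, looking along -z (the intrinsics and any distortion apply to the point x, -y, -z); pixel columns grow to the right and rows downward; lengths in m; the calibration is good to about 2 mm. A picture is of the moment at which its call begins: read the wrist's pose just before it. There is no depth.
- ctrl.sign_off(): hands the job in; it is judged then, once.
The state is a dict: "time": time; "joint_pos": joint angles; "dq": joint speeds; "effort": joint torques, N m; "position": TCP position; "ee_rot": TCP orientation; "wrist_force": force on the tool from outside, world axes, zero at the start; "wrist_torque": the same for the moment, N m; "gripper_width": finger opening in m; "finger_force": force on a finger pad.
Only numpy, scipy, OpenCV 4.12 (cv2) and the standard library are available. Lean on these libraries where they do the work, as an engineer would, in place of code of your own. Each camera call takes 0.05 s, during which the arm holds its last target. There are 200 camera calls.

TASK

Set up the tape stand: swing the red clamp lever fully out (to the left) to free the blue carriage, slide the carriage along its rail until its white pointer lines up with the white line on the red clip (within about 5 mm), and swing the lever all the way back to clamp it there. Then screw the knurled cap nut on top of the tape roll down (clockwise) until it bottoms out, back it off a quarter turn so that the roll can spin, and finish with the gripper still holding the nut there, carriage still clamped on the mark. Leave the glue jar, pen pot and rubber stamp alone.

Things in the scene. Friction and masses are not known exactly. Their poses are not given: they have to be found in the camera images.
- stand: the tape stand, fixed to the bench: grey base plate 170 mm (its x) by 360 mm (its y) by 8 mm thick, with an aluminium rail 40 mm wide and 18 mm high along its own y axis. Origin at the centre of the plate's underside; its x axis points away from the robot, y along the rail to the left. Yaw differs between starts.
- carriage (a joint): position of the blue carriage on the rail, in m, along the stand's +y; 0 in mid-rail, limits -0.10 and +0.10. About 7 N of friction when free, about 30 N when clamped. It carries the lever and a spindle with a roll of pale masking tape (100 mm diameter, lying flat, top 69 mm above the bench). Slide it by gripping the nut and moving along the rail.
- pointer (a point): tip of the white pointer on the front of the carriage, 12 mm above the bench; it stands 59.5 mm in front (-x of the stand) of the spindle axis, level with the axis along the rail.
- mark (a point): rear end of the white line on the fixed red clip (24 x 16 mm) on the front edge of the base plate, 12 mm above the bench, 63.5 mm in front of the rail's centre line; axes parallel to the stand's. The carriage is on the mark when the pointer has this point's y along the rail, within 5 mm. Always on the -y (right) side of the carriage's start.
- clamp_lever (a joint): angle of the red-handled clamp lever in rad: 0 = clamped, at its stop, lever pointing to the front (-x of the stand); grows clockwise seen from above (handle toward the stand's +y), limit 1.15 (fully out). Starts clamped. Its cam lets go of the rail at about 0.7. It stays where left; 2 to 4 N at the handle turn it; pressing on past a stop drags the carriage.
- lever_grip (a point): on the axis of the lever's upright red handle (20 mm in diameter, from 52 to 88 mm above the bench, 55 mm from the pivot), 70 mm above the bench: where to grip it from above. The handle revolves freely on its pin, so the hand need not turn with the lever.
- lever_pivot (a point): on the lever's vertical pivot axis, 70 mm above the bench (in the air above the pivot). It travels with the carriage: 34 mm in front (-x) and 75 mm to the left (+y) of the spindle axis, in the stand's axes.
- cap_nut (a joint): turn of the cap nut in rad: 0 = bottomed out (hard stop); grows as it is unscrewed (counter-clockwise from above), limit 3.6; starts between 1.7 and 2.9, threaded on but not home. Lead 12 mm per turn: it sinks 1.9 mm per rad. About 0.05 N m of friction; it stays where left. A quarter turn off is 1.57.
- nut_grip (a point): on the nut's vertical axis (the spindle axis), 25 mm above its flange's underside: the height to grip; 95 mm above the bench when bottomed out. The nut is a dark knurled cylinder, 38 mm diameter, 34 mm high (21 mm below this point to 13 mm above), on an aluminium flange 84 mm wide, 4 mm thick. Axes turn with the nut; a white line on top and a red one on the flange show its turn.
- spindle_nut: the cap nut as a whole (does not turn with it); origin on its axis at the underside of its flange, see nut_grip.
- glue_jar: bystander: white glue jar with blue cap, 58 mm in diameter, 92 mm high; origin under its centre. Loose.
- pen_pot: bystander: yellow pot of pens, about 88 x 78 mm, 152 mm high; origin under its centre. Loose.
- stamp: bystander: rubber stamp, block 28 x 60 mm with a turned handle, 76 mm high; origin under its centre. Loose.

How it is judged:
By the outcome, as a careful person would: the job done as asked, in the order asked, and still so for the second after the job is handed in, while the arm keeps its last pose, push and grip.
It also fails if it takes over 72 s, if anything falls off the work surface, if the arm or the gripper's body presses on something with over 40 N, if the wrist force passes 120 N, or if a joint passes its speed limit or range.

## Working session

There is one attempt and no reset: what is moved stays moved. The work goes in short steps, Python scripts to look and compute and a tool call to move; the robot and the scene stay as the last step left them, time stands still between calls to the robot, and variables do not carry over. Pictures are saved under pics/ and viewed, at most 10 in all, crops included, and the job is handed in when it is done.

Besides the shell and the picture viewer there is one more tool, called after "Call:" as name(argument=value, ...), one argument or row to a line, values as JSON. apply_moves: Moves the arm, as the interface text tells. Shift numbers are shares of 15 cm and turn numbers shares of 60 degrees, none past 1 either way. Its arguments: {"type":"object","properties":{"targets":{"type":"array","items":{"type":"array","items":{"type":"array","items":{"type":"number","minimum":-1,"maximum":1}}}},"grip_force":{"type":"number"}},"required":["targets"]}

```bash
ls; mkdir -p pics
python3 - <<'E'
from station import ctrl
import cv2
o=ctrl.get_obs();print(o)
for n in("top","scene"):
    c=ctrl.capture(n);cv2.imwrite(f"pics/{n}0.png",c["img"]);print({k:v for k,v in c.items() if k!="img"})
E
```

```text
pics
{'time': 0.0, 'joint_pos': array([-9.29880494e-01,  3.59436429e-01,  1.10950581e-02, -3.55642969e-04,
       -1.22413624e+00, -2.88107135e-01]), 'dq': array([ 0.00072908, -0.0001975 , -0.00157252, -0.00088478,  0.00044189,
       -0.00028007]), 'effort': array([ 1.00220059e-03, -5.82716739e+01,  2.93074644e+01,  6.99754223e+00,
        7.11113287e-03, -1.97905629e-04]), 'position': array([ 0.23305047, -0.63297532,  0.22560543]), 'ee_rot': array([ 5.51053643e-01, -3.09242360e+00, -2.59604539e-03]), 'wrist_force': array([-0.42224333,  0.1716688 ,  0.3980705 ]), 'wrist_torque': array([ 0.05313559, -0.01257526, -0.03991887]), 'finger_force': 0.0, 'gripper_width': 0.08770776951403109}
{'fx': 578.1328573667403, 'fy': 578.1328573667403, 'cx': 321.1338448867878, 'cy': 244.19945004634118, 'position': array([ 0.31939735, -0.11331488,  1.372065  ]), 'orientation': array([ 0.0649067 , -0.06258084, -1.55173142])}
{'fx': 610.193702617682, 'fy': 610.193702617682, 'cx': 323.54571260011807, 'cy': 240.83023109578102, 'position': array([-0.14706835, -0.73828868,  0.66139112]), 'orientation': array([ 0.92933442, -0.37293845, -0.65983565])}
```

View pics/top0.png

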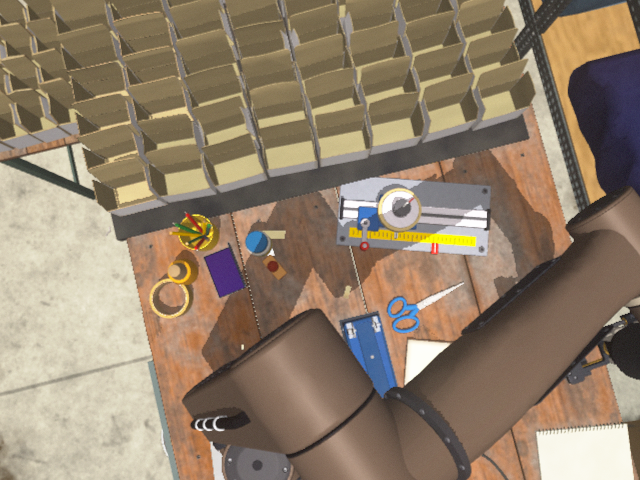

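View pics/scene0.png

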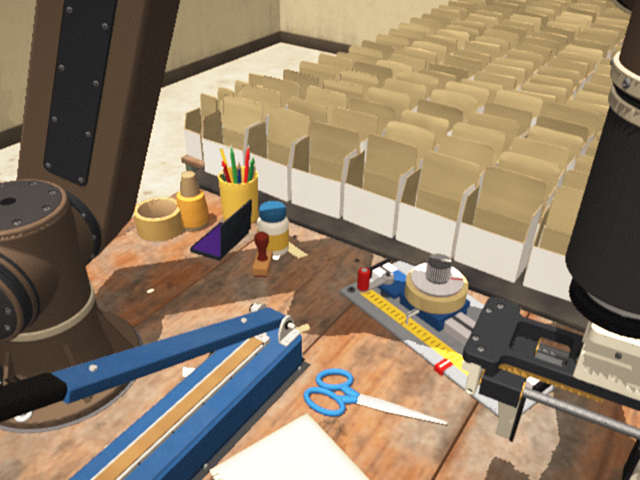

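The top view shows the stand around (415,215), the nut near (401,207), the lever handle near (364,245) and the red clip near (435,248). In the scene view the handle is at (364,278), the nut at (438,268) and the clip at (443,366).

```bash
cat > h.py <<'E'
import numpy as np,cv2
from scipy.spatial.transform import Rotation as R
from station import ctrl
def ray(c,u,v,obs=None):
    d=np.array([(u-c["cx"])/c["fx"],-(v-c["cy"])/c["fy"],-1.])
    if "hand_eye" in c:
        H=np.array(c["hand_eye"]);T=np.eye(4);T[:3,:3]=R.from_rotvec(obs["ee_rot"]).as_matrix();T[:3,3]=obs["position"]
        M=T@H;return M[:3,3],M[:3,:3]@d
    return np.array(c["position"]),R.from_rotvec(c["orientation"]).as_matrix()@d
def onz(c,u,v,z,obs=None):
    p,d=ray(c,u,v,obs);return p+d*(z-p[2])/d[2]
def proj(c,P,obs=None):
    if "hand_eye" in c:
        H=np.array(c["hand_eye"]);T=np.eye(4);T[:3,:3]=R.from_rotvec(obs["ee_rot"]).as_matrix();T[:3,3]=obs["position"];M=T@H;q=M[:3,:3].T@(np.array(P)-M[:3,3])
    else: q=R.from_rotvec(c["orientation"]).as_matrix().T@(np.array(P)-c["position"])
    return np.array([c["cx"]-c["fx"]*q[0]/q[2],c["cy"]+c["fy"]*q[1]/q[2]])
def blobs(m,amin=8):
    n,l,s,ce=cv2.connectedComponentsWithStats(m.astype(np.uint8))
    return [(int(s[i,4]),s[i,:4].tolist(),ce[i].round(1).tolist()) for i in range(1,n) if s[i,4]>=amin]
def hsv(c): return cv2.cvtColor(c["img"],cv2.COLOR_BGR2HSV)
def red(h): return ((h[...,0]<8)|(h[...,0]>172))&(h[...,1]>150)&(h[...,2]>90)
E
python3 - <<'E'
from h import *
c=ctrl.capture("top");h=hsv(c)
cv2.imwrite("pics/tc.png",cv2.resize(c["img"][170:265,325:505],None,fx=4,fy=4,interpolation=cv2.INTER_CUBIC))
m=red(h);m[:170]=0;m[265:]=0;m[:,:325]=0;m[:,505:]=0
print("red",blobs(m,3))
y=(abs(h[...,0].astype(int)-28)<5)&(h[...,1]>180)&(h[...,2]>150);y[:170]=0;y[265:]=0;y[:,:325]=0;y[:,505:]=0
pts=np.argwhere(y)[:,::-1].astype(np.float32);print("yellow",cv2.minAreaRect(pts),len(pts))
s=ctrl.capture("scene");hs=hsv(s);print("scene red",blobs(red(hs),10))
for px in [(342,181),(336,250),(487,255),(491,187)]: print(px,onz(c,*px,0.008))
E
```

```text
red [(42, [360, 242, 9, 9], [363.8, 246.3]), (46, [431, 243, 7, 11], [434.2, 248.8])]
yellow ((412.19989013671875, 236.55186462402344), (125.32332611083984, 9.04928207397461), 4.23639440536499) 884
scene red [(104, [244, 149, 5, 34], [246.3, 165.9]), (65, [222, 162, 9, 20], [225.7, 172.3]), (98, [255, 232, 13, 12], [260.9, 236.8]), (42, [258, 253, 8, 8], [261.4, 257.0]), (232, [357, 267, 13, 24], [363.1, 279.3]), (126, [434, 359, 19, 17], [441.4, 366.9])]
(342, 181) [ 0.58293724 -0.15735707  0.008     ]
(336, 250) [ 0.41748054 -0.14568415  0.008     ]
(487, 255) [ 0.41209846 -0.50264613  0.008     ]
(491, 187) [ 0.57485178 -0.51302356  0.008     ]
```

View pics/tc.png

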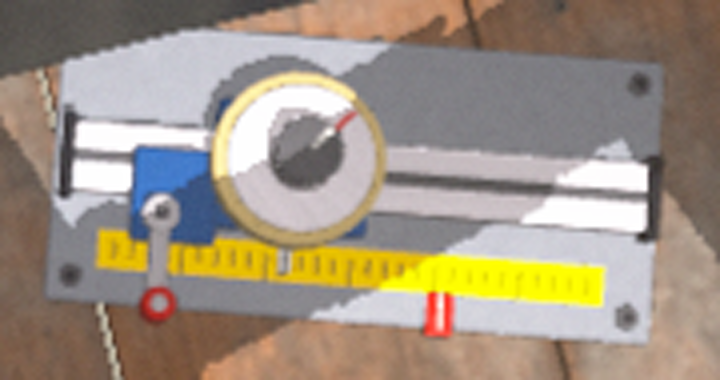

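The crop (4x, offset 325,170) shows the lever handle at (157,303), its pivot at (160,210), the nut at (307,150), the white pointer at (285,262) and the clip line at (439,310). The plate corners are at about (62,38), (660,65), (648,343) and (47,298).

Run:
```python
from h import *
c=ctrl.capture("top")
f=lambda a,b,z:onz(c,325+a/4-.4,170+b/4-.4,z)
P=[f(62,38,.008),f(660,65,.008),f(648,343,.008),f(47,298,.008)]
for p in P:print(p)
print("center",np.mean(P,0));a=P[0]+P[3]-P[1]-P[2];print("yaw",np.arctan2(-a[0],a[1]),np.linalg.norm(a)/2)
b=P[0]+P[1]-P[2]-P[3];print("yawx",np.arctan2(b[1],b[0]),np.linalg.norm(b)/2)
h=hsv(c);y=(abs(h[...,0].astype(int)-28)<5)&(h[...,1]>180)&(h[...,2]>150);y[:170]=0;y[265:]=0;y[:,:325]=0;y[:,505:]=0
pts=np.array([onz(c,u,v,.008)[:2] for v,u in np.argwhere(y)]);vx,vy,x0,y0=cv2.fitLine(pts.astype(np.float32),2,0,.01,.01).ravel();print("ruler yaw",np.arctan(-vx/vy))
print("nut",f(307,150,.113),"handle",f(157,303,.088),"pointer",f(285,268,.012),"mark",f(439,293,.012),"pivot",f(160,210,.05))
# two-view handle
s=ctrl.capture("scene")
def tri(r1,r2):
    A=[];B=[]
    for p,d in(r1,r2):
        d=d/np.linalg.norm(d);M=np.eye(3)-np.outer(d,d);A.append(M);B.append(M@p)
    return np.linalg.lstsq(np.vstack(A),np.hstack(B),rcond=None)[0]
print("nut tri",tri(ray(c,401.4,207.1),ray(s,438,259)))
o=ctrl.get_obs();print(R.from_rotvec(o["ee_rot"]).as_matrix().round(3), ctrl.capture("wrist")["hand_eye"],ctrl.pinch_z)
```

```text
[ 0.58745036 -0.15274857  0.008     ]
[ 0.57756816 -0.50969975  0.008     ]
[ 0.41125258 -0.501697    0.008     ]
[ 0.43149547 -0.14628749  0.008     ]
center [ 0.50194164 -0.3276082   0.008     ]
yaw -0.04226391373552191 0.3564986939006504
yawx -0.04485090619562818 0.1612974387959875
ruler yaw -0.054082587
nut [ 0.50697482 -0.28517697  0.113     ] handle [ 0.42323625 -0.20565575  0.088     ] pointer [ 0.45148784 -0.28645657  0.012     ] mark [ 0.43831385 -0.37742289  0.012     ] pivot [ 0.48001445 -0.20946155  0.05      ]
nut tri [ 0.50771628 -0.28609191  0.11316995]
[[-0.938 -0.346 -0.   ]
 [-0.346  0.938  0.   ]
 [ 0.     0.001 -1.   ]] [[-1.82200558e-07  9.61709365e-01  2.74071337e-01  7.38332154e-02]
 [ 9.99997775e-01  5.78354626e-04 -2.02876691e-03  6.89169727e-04]
 [-2.10959456e-03  2.74070727e-01 -9.61707225e-01 -1.57882862e-01]
 [ 0.00000000e+00  0.00000000e+00  0.00000000e+00  1.00000000e+00]] 0.0188
```

Call:
apply_moves(
  targets=[
    [[-0.724,0.744,0,0,0,0,-1],[-0.724,0.744,0,0,0,0,-1],[-0.724,0.744,0,0,0,0,-1]],
  ],
  grip_force=20,
)

```text
time: 0.72
position: [0.2973, -0.4889, 0.2269]
ee_rot: [-0.553, 3.092, -0.0]
wrist_force: [0.2, -0.6, 0.6]
gripper_width: 0.0875
finger_force: 0.0
```

Call:
apply_moves(
  targets=[
    [[-0.724,0.744,0,0,0,0,-1],[-0.724,0.744,0,0,0,0,-1],[-0.724,0.744,0,0,0,0,-1]],
  ],
)

```text
time: 1.1
position: [0.3607, -0.3466, 0.227]
ee_rot: [-0.554, 3.091, -0.001]
wrist_force: [-0.1, -1.1, 0.5]
gripper_width: 0.0878
finger_force: 0.0
```

Call:
apply_moves(
  targets=[
    [[-0.724,0.744,0,0,0,0.38,-1],[-0.724,0.744,0,0,0,0.38,-1],[-0.724,0.744,0,0,0,0.38,-1],[-0.724,0.744,0,0,0,0.38,-1],[-0.724,0.744,0,0,0,0.38,-1]],
  ],
)

```text
time: 1.72
position: [0.4232, -0.2066, 0.2267]
ee_rot: [0.068, 3.141, -0.0]
wrist_force: [-0.2, -0.9, -1.1]
gripper_width: 0.0876
finger_force: 0.0
```

Run:
```python
from h import *
o=ctrl.get_obs();c=ctrl.capture("wrist");cv2.imwrite("pics/w1.png",c["img"])
print(o["position"],o["joint_pos"].round(3),R.from_rotvec(o["ee_rot"]).as_matrix().round(4),{k:v for k,v in c.items() if k not in("img",)})
print(blobs(red(hsv(c)),40))
for n,P in dict(handle=(.4232,-.2057,.088),nut=(.507,-.2852,.113),pointer=(.4515,-.2865,.012),mark=(.4383,-.3774,.012)).items():print(n,proj(c,P,o))
```

```text
[ 0.42323283 -0.20656468  0.22669292] [-0.035  0.016 -0.419  0.    -1.135 -1.58 ] [[-9.991e-01  4.340e-02  1.000e-04]
 [ 4.340e-02  9.991e-01 -1.000e-04]
 [-1.000e-04 -1.000e-04 -1.000e+00]] {'fx': 366.31249370086454, 'fy': 366.31249370086454, 'cx': 311.8404054444428, 'cy': 241.18794997579835, 'hand_eye': array([[-5.67744862e-07,  9.61916985e-01,  2.73341755e-01,
         7.41205926e-02],
       [ 9.99998606e-01,  4.56989059e-04, -1.60611317e-03,
         7.42270884e-04],
       [-1.66986173e-03,  2.73341373e-01, -9.61915644e-01,
        -1.57883274e-01],
       [ 0.00000000e+00,  0.00000000e+00,  0.00000000e+00,
         1.00000000e+00]])}
[(217, [546, 148, 21, 18], [556.2, 155.8]), (323, [140, 208, 19, 25], [149.0, 219.5]), (425, [301, 211, 23, 30], [311.7, 224.6])]
handle [311.40198335 229.37318754]
nut [220.48253186 338.24616594]
pointer [236.1695581  241.15506041]
mark [148.58461615 232.72294382]
```

View pics/w1.png

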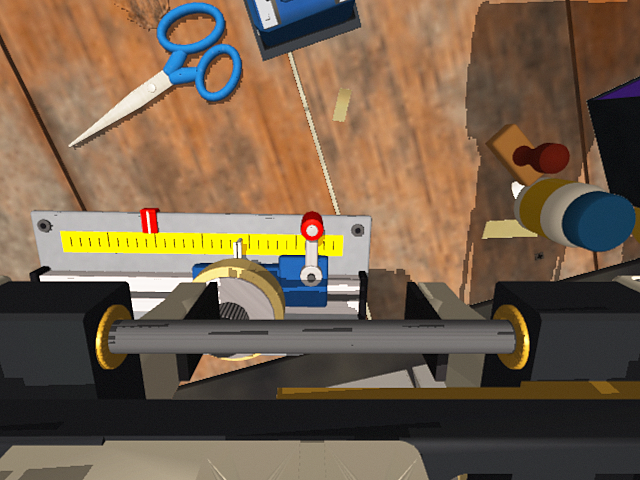

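The wrist view shows the handle top at (312,229), pivot at (311,276), pointer tip at (239,241) and rear end of the clip line at (150,232). All are close to the predictions from the top camera. The stamp is near (545,155) and the jar near (600,220).

Run:
```python
from h import *
o=ctrl.get_obs();c=ctrl.capture("wrist");h=hsv(c)
y=(abs(h[...,0].astype(int)-28)<5)&(h[...,1]>180)&(h[...,2]>150);y[:228]=0;y[258:]=0;y[:,:60]=0;y[:,200:]=0
pts=np.array([onz(c,u,v,.008,o)[:2] for v,u in np.argwhere(y)])
vx,vy,x0,y0=cv2.fitLine(pts.astype(np.float32),2,0,.01,.01).ravel();print("ruler yaw",np.arctan(-vx/vy))
a,b=onz(c,33,211,.008,o),onz(c,369,217,.008,o);print("edge yaw",np.arctan2(-(b-a)[0],(b-a)[1]),np.linalg.norm(b-a))
w=(h[...,1]<60)&(h[...,2]>200)
print("white pointer/line",[k for k in blobs(w,4) if 140<k[2][0]<260 and 205<k[2][1]<262])
hp=onz(c,312,229,.088,o);pt=onz(c,239,241,.012,o);mk=onz(c,150,232,.012,o);pv=onz(c,311,276,.055,o)
print(hp,pt,mk,pv,"stamp",onz(c,545,155,.07,o),onz(c,512,155,.01,o),"jar",onz(c,600,222,.092,o))
yaw=-.045;ux=np.array([np.cos(yaw),np.sin(yaw)]);uy=np.array([-np.sin(yaw),np.cos(yaw)])
nut=np.array([.5073,-.2855])
print("handle from pivot",55*-ux,(hp-pv)[:2]*1e3,"pivot pred",nut-.034*ux+.075*uy,"pointer pred",nut-.0595*ux)
print("travel ptr-mark",(mk-pt)[:2]@uy,"nut-mark",(mk[:2]-nut)@uy)
t=ctrl.capture("top")
for u,v in[(380,178),(420,166),(460,157)]: print("wall",onz(t,u,v,0),onz(t,u,v,.1))
```

```text
ruler yaw -0.059104636
edge yaw -0.06313401946074962 0.35077950236596417
white pointer/line [(41, [147, 213, 4, 21], [148.6, 222.9]), (28, [214, 217, 9, 8], [217.7, 219.9]), (210, [204, 217, 60, 17], [235.2, 228.8]), (28, [240, 217, 7, 10], [243.1, 220.8]), (5, [248, 217, 5, 2], [250.0, 217.6]), (5, [237, 219, 2, 4], [237.6, 220.6]), (10, [140, 225, 2, 8], [140.8, 229.1]), (6, [255, 225, 3, 5], [256.2, 227.0]), (8, [196, 229, 5, 3], [198.6, 230.5]), (16, [161, 231, 12, 2], [166.2, 231.8]), (107, [183, 243, 54, 16], [221.7, 253.2]), (49, [238, 243, 4, 16], [239.5, 250.5]), (35, [125, 254, 35, 2], [142.0, 254.0]), (22, [161, 254, 21, 2], [170.7, 254.0]), (5, [250, 258, 4, 2], [251.2, 258.8]), (15, [197, 261, 15, 2], [204.0, 261.2])]
[ 0.42265908 -0.20564419  0.088     ] [ 0.45110976 -0.28396568  0.012     ] [ 0.43712948 -0.37621962  0.012     ] [ 0.4772818  -0.20897022  0.055     ] stamp [ 0.37214926 -0.00804871  0.07      ] [ 0.37509045 -0.00376353  0.01      ] jar [0.42637502 0.03027651 0.092     ]
handle from pivot [-54.9443219    2.47416477] [-54.62271761   3.32602787] pivot pred [ 0.47670828 -0.20904644] pointer pred [ 0.44786023 -0.2828234 ]
travel ptr-mark -0.09278945173606432 nut-mark -0.09378438834412486
wall [ 0.59342686 -0.24881653  0.        ] [ 0.57345481 -0.23894079  0.1       ]
wall [ 0.6244189  -0.34480018  0.        ] [ 0.60218806 -0.32792887  0.1       ]
wall [ 0.64816397 -0.44109288  0.        ] [ 0.62420252 -0.41720349  0.1       ]
```

Call:
apply_moves(
  targets=[
    [[0,0.006,0.5,0,0,0,-1],[0,0.006,0.8,0,0,0,-1],[0,0.006,1,0,0,0,-1],[0,0.006,1,0,0,0,-1]],
  ],
)

```text
time: 2.38
position: [0.4212, -0.2065, 0.0747]
ee_rot: [-0.073, -3.135, -0.0]
wrist_force: [-0.2, 0.5, 0.9]
gripper_width: 0.0876
finger_force: 0.0
```

Call:
apply_moves(
  targets=[
    [[0,0,0.145,0,0,0,-1],[0,0,0.145,0,0,0,1],[0,0,0.145,0,0,0,1],[0,0,0.145,0,0,0,1],[0,0,0.145,0,0,0,1],[0,0,0.145,0,0,0,1],[0,0,0.145,0,0,0,1],[0,0,0.145,0,0,0,1]],
  ],
)

```text
time: 3.38
position: [0.4233, -0.2057, 0.0548]
ee_rot: [-0.071, -3.141, 0.0]
wrist_force: [-0.5, 0.3, -0.2]
gripper_width: 0.0236
finger_force: 0.0
```

Call:
apply_moves(
  targets=[
    [[0,0,0,0,0,0,1],[0,0,0,0,0,0,1],[-0.005,0.055,0,0,0,0,1],[-0.018,0.108,0,0,0,0,1],[-0.039,0.159,0,0,0,0,1],[-0.067,0.206,0,0,0,0,1],[-0.102,0.249,0,0,0,0,1],[-0.143,0.285,0,0,0,0,1],[-0.183,0.312,0,0,0,0,1],[-0.222,0.331,0,0,0,0,1],[-0.232,0.336,0,0,0,0,1],[-0.232,0.336,0,0,0,0,1]],
  ],
)

```text
time: 4.88
position: [0.4589, -0.1572, 0.0547]
ee_rot: [-0.07, -3.138, 0.001]
wrist_force: [-2.9, -5.9, 3.3]
gripper_width: 0.0194
finger_force: 20.0
```

Call:
apply_moves(
  targets=[
    [[-0.225,0.333,0,0,0,0,-1],[0,0,0,0,0,0,-1],[0,0,0,0,0,0,-1]],
  ],
)

```text
time: 5.25
position: [0.4587, -0.1564, 0.0545]
ee_rot: [-0.07, -3.139, -0.001]
wrist_force: [-0.2, -0.2, -0.2]
gripper_width: 0.0441
finger_force: 0.0
```

My first row there was a mistake: the offset was relative to the new call's pose, so it briefly over-pushed. I'll raise the gripper and check what moved.

Call:
apply_moves(
  targets=[
    [[0,0,0,0,0,0,-1],[0,0,0,0,0,0,-1],[0,0,-0.4,0,0,0,-1],[0,0,-0.8,0,0,0,-1],[0,0,-1,0,0,0,-1],[0,0,-1,0,0,0,-1]],
  ],
)

```text
time: 6.0
position: [0.462, -0.1569, 0.2076]
ee_rot: [0.071, 3.135, 0.0]
wrist_force: [0.1, 0.3, -0.6]
gripper_width: 0.0873
finger_force: 0.0
```

Run:
```python
from h import *
o=ctrl.get_obs();c=ctrl.capture("wrist");t=ctrl.capture("top")
print(o["position"],o["joint_pos"].round(3),R.from_rotvec(o["ee_rot"]).as_matrix().round(4).tolist())
cv2.imwrite("pics/w2.png",np.hstack([c["img"][150:400,100:500],cv2.resize(t["img"][165:265,325:485],None,fx=2.5,fy=2.5)]))
```

```text
[ 0.46204537 -0.15694532  0.20761968] [ 0.077  0.058 -0.421  0.    -1.086 -1.693] [[-0.999, 0.0451, 0.0055], [0.0451, 0.999, 0.0], [-0.0055, 0.0003, -1.0]]
```

View pics/w2.png

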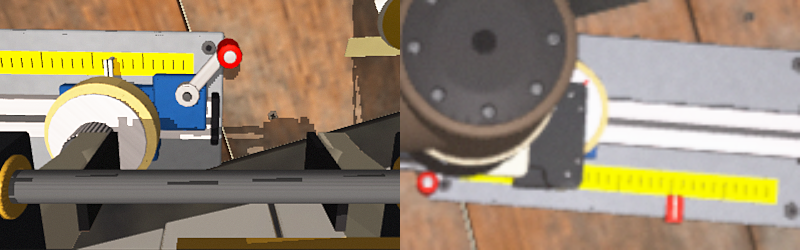

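The wrist crop (offset 100,150) shows the handle at (230,57), pivot at (187,95) and pointer tip at (110,62). The lever is still out and the carriage has shifted left.

Run:
```python
from h import *
o=ctrl.get_obs();c=ctrl.capture("wrist")
h=onz(c,330,206,.088,o);p=onz(c,287,245,.055,o);q=onz(c,210,212,.012,o)
yaw=-.058;ux=np.array([np.cos(yaw),np.sin(yaw)]);uy=np.array([-np.sin(yaw),np.cos(yaw)])
d=(h-p)[:2];print(h,p,q,"lever",np.arctan2(d@uy,-(d@ux)),np.linalg.norm(d))
print("moved",(q[:2]-[.4511,-.284])@uy,(p[:2]-[.4773,-.209])@uy)
print("nut est",p[:2]+.034*ux-.075*uy,q[:2]+.0595*ux)
```

```text
[ 0.4370633  -0.14067605  0.088     ] [ 0.47598174 -0.17791898  0.055     ] [ 0.45171518 -0.25406116  0.012     ] lever 0.7054022610333157 0.053867256334482014
moved 0.029924153325081426 0.03095233774308934
nut est [ 0.50557701 -0.25476376] [ 0.51111513 -0.25751023]
```

Call:
apply_moves(
  targets=[
    [[0.171,0.101,0.3,0,0,0,-1],[0.171,0.101,0.65,0,0,0,-1],[0.171,0.101,1,0,0,0,-1],[0.171,0.101,1,0,0,0,1],[0.171,0.101,1,0,0,0,1],[0.171,0.101,1,0,0,0,1],[0.171,0.101,1,0,0,0,1],[0.171,0.101,1,0,0,0,1],[0.171,0.101,1,0,0,0,1],[0.171,0.101,1,0,0,0,1],[0.171,0.101,1,0,0,0,1],[0.171,0.101,1,0,0,0,1]],
  ],
)

```text
time: 7.65
position: [0.4355, -0.1408, 0.0549]
ee_rot: [0.071, 3.141, -0.0]
wrist_force: [0.2, -1.5, 2.4]
gripper_width: 0.0197
finger_force: 20.0
```

Call:
apply_moves(
  targets=[
    [[-0.03,0.03,0,0,0,0,1],[-0.061,0.056,0,0,0,0,1],[-0.098,0.079,0,0,0,0,1],[-0.13,0.095,0,0,0,0,1],[-0.148,0.103,0,0,0,0,1],[-0.148,0.103,0,0,0,0,1],[-0.148,0.103,0,0,0,0,1]],
  ],
)

```text
time: 8.52
position: [0.4553, -0.1269, 0.0547]
ee_rot: [-0.071, -3.135, 0.002]
wrist_force: [-9.5, -5.0, 12.9]
gripper_width: 0.0196
finger_force: 20.0
```

Call:
apply_moves(
  targets=[
    [[0,0,0,0,0,0,-1],[0,0,0,0,0,0,-1],[0,0,0,0,0,0,-1],[0,0,0,0,0,0,-1],[0,0,-0.5,0,0,0,-1],[0,0,-1,0,0,0,-1],[0,0,-1,0,0,0,-1]],
  ],
)

```text
time: 9.4
position: [0.4599, -0.1262, 0.2087]
ee_rot: [0.07, 3.135, 0.001]
wrist_force: [-0.2, -0.2, -0.8]
gripper_width: 0.0836
finger_force: 0.0
```

Run:
```python
from h import *
o=ctrl.get_obs();c=ctrl.capture("wrist")
print(o["position"],o["joint_pos"].round(3))
cv2.imwrite("pics/w3.png",c["img"][120:400,80:500])
print([b for b in blobs(red(hsv(c)),40)])
```

```text
[ 0.45989766 -0.12620973  0.20874203] [ 1.470e-01  3.800e-02 -4.400e-01  1.000e-03 -1.087e+00 -1.762e+00]
[(595, [454, 98, 32, 29], [469.4, 111.8]), (381, [41, 177, 24, 28], [52.5, 189.8]), (508, [298, 215, 25, 32], [310.4, 229.8])]
```

View pics/w3.png

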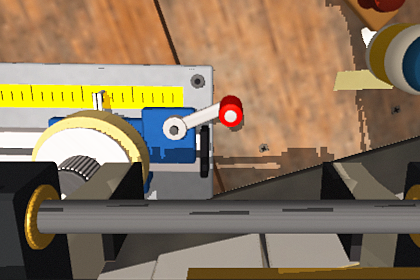

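The wrist crop (offset 80,120) shows the lever far out, with the handle at (231,115), pivot at (174,130) and pointer tip at (98,97).

Run:
```python
from h import *
o=ctrl.get_obs();c=ctrl.capture("wrist")
h=onz(c,311,234,.088,o);p=onz(c,254,250,.055,o);q=onz(c,178,216,.012,o)
yaw=-.058;ux=np.array([np.cos(yaw),np.sin(yaw)]);uy=np.array([-np.sin(yaw),np.cos(yaw)])
d=(h-p)[:2];print(h,p,q,"lever",np.arctan2(d@uy,-(d@ux)),np.linalg.norm(d))
mv=[(q[:2]-[.4511,-.284])@uy,(p[:2]-[.4773,-.209])@uy];n=np.array([.5073,-.2855])+np.mean(mv)*uy
print(mv,"nut est",p[:2]+.034*ux-.075*uy,q[:2]+.0595*ux,n)
M=R.from_rotvec(o["ee_rot"]).as_matrix();print("tool shift to above nut",M.T@np.array([n[0]-o["position"][0],n[1]-o["position"][1],0])/.15)
```

```text
[ 0.46139628 -0.12584707  0.088     ] [ 0.48289895 -0.17795712  0.055     ] [ 0.45762645 -0.25773348  0.012     ] lever 1.1214413682593858 0.05637216846160623
[np.float64(0.02660067287062481), np.float64(0.03131524150535674)] nut est [ 0.51249422 -0.2548019 ] [ 0.5170264  -0.26118255] [ 0.50897862 -0.25659074]
tool shift to above nut [-0.35994844 -0.85290998  0.00274447]
```

Call:
apply_moves(
  targets=[
    [[-0.18,-0.43,0,0,0,-0.17,-1],[-0.36,-0.853,0,0,0,-0.34,-1],[-0.36,-0.853,0,0,0,-0.51,-1],[-0.36,-0.853,0,0,0,-0.68,-1],[-0.36,-0.853,0,0,0,-0.85,-1],[-0.36,-0.853,0,0,0,-1,-1]],
  ],
)

```text
time: 10.25
position: [0.5059, -0.2564, 0.2033]
ee_rot: [1.515, -2.75, -0.002]
wrist_force: [0.3, 0.0, 0.4]
gripper_width: 0.0875
finger_force: 0.0
```

Call:
apply_moves(
  targets=[
    [[0,0,0,0,0,-0.17,-1],[0,0,0,0,0,-0.34,-1],[0,0,0,0,0,-0.51,-1],[0,0,0,0,0,-0.68,-1],[0,0,0,0,0,-0.85,-1],[0,0,0,0,0,-1,-1]],
  ],
)

```text
time: 11.0
position: [0.506, -0.2563, 0.2034]
ee_rot: [2.689, -1.624, -0.003]
wrist_force: [0.9, -0.2, 0.3]
gripper_width: 0.0878
finger_force: 0.0
```

Call:
apply_moves(
  targets=[
    [[0,0,0,0,0,-0.17,-1],[0,0,0,0,0,-0.34,-1],[0,0,0,0,0,-0.51,-1],[0,0,0,0,0,-0.68,-1],[0,0,0,0,0,-0.8,-1],[0,0,0,0,0,-0.8,-1],[0,0,0,0,0,-0.8,-1]],
  ],
)

```text
time: 11.88
position: [0.5062, -0.2564, 0.2041]
ee_rot: [-3.115, 0.403, 0.002]
wrist_force: [0.1, -0.0, -0.1]
gripper_width: 0.0875
finger_force: 0.0
```

Run:
```python
from h import *
o=ctrl.get_obs();c=ctrl.capture("wrist")
print(o["position"],o["joint_pos"].round(3),R.from_rotvec(o["ee_rot"]).as_matrix().round(4).tolist())
cv2.imwrite("pics/w4.png",c["img"][100:])
for P in[(.509,-.2566,.115),(.509,-.2566,.075)]:print(proj(c,P,o))
```

```text
[ 0.50622974 -0.25638907  0.20412102] [-0.124  0.2   -0.261 -0.    -1.111  1.438] [[0.9671, -0.2546, -0.001], [-0.2546, -0.9671, 0.0003], [-0.001, -0.0001, -1.0]]
[312.62657686 241.26145449]
[312.59220438 227.49186361]
```

View pics/w4.png

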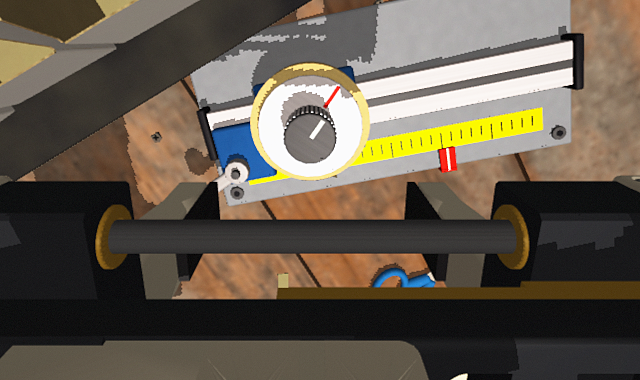

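The wrist crop (offset 0,100) shows the nut's top face centred near (310,139), the red flange mark pointing toward (333,96) and the clip with its white line at (448,158). The fingers straddle the nut.

Run:
```python
from h import *
o=ctrl.get_obs();c=ctrl.capture("wrist");h=hsv(c)
m=(h[...,2]<125);m[:195]=0;m[275:]=0;m[:,:270]=0;m[:,352:]=0
m=cv2.morphologyEx(m.astype(np.uint8),cv2.MORPH_OPEN,np.ones((5,5)))
for b in blobs(m,300):print(b)
r=m[200:270,275:350]
yaw=-.058;ux=np.array([np.cos(yaw),np.sin(yaw)]);uy=np.array([-np.sin(yaw),np.cos(yaw)])
w=(h[...,1]<70)&(h[...,2]>190);print([k for k in blobs(w,4) if 440<k[2][0]<460 and 240<k[2][1]<275])
for v in(238,239.5):
    n=onz(c,310.5,v,.113,o);print("nut",n)
for u,v in((447,248),(448,249)):
    k=onz(c,u,v,.012,o);print("mark",k,"travel",(k-n)[:2]@uy,"x_s",(k-n)[:2]@ux)
M=R.from_rotvec(o["ee_rot"]).as_matrix();print((M.T@(n-o["position"]))/.15)
```

```text
(613, [284, 214, 24, 47], [294.5, 235.9])
[(5, [456, 246, 5, 2], [458.0, 246.2]), (48, [446, 248, 5, 22], [447.8, 258.4])]
nut [ 0.51116113 -0.25566068  0.113     ]
nut [ 0.51009656 -0.25537985  0.113     ]
mark [ 0.43937042 -0.37734912  0.012     ] travel -0.1258639911302038 x_s -0.06353696375896628
mark [ 0.43807698 -0.37815391  0.012     ] travel -0.1267424050995415 x_s -0.06478157491422439
[ 0.02321014 -0.01332906  0.60889501]
```

Call:
apply_moves(
  targets=[
    [[0.023,-0.013,0.3,0,0,0,-1],[0.023,-0.013,0.6,0,0,0,-1],[0.023,-0.013,0.8,0,0,0,-1],[0.023,-0.013,0.8,0,0,0,1],[0.023,-0.013,0.8,0,0,0,1],[0.023,-0.013,0.8,0,0,0,1],[0.023,-0.013,0.8,0,0,0,1],[0.023,-0.013,0.8,0,0,0,1],[0.023,-0.013,0.8,0,0,0,1],[0.023,-0.013,0.8,0,0,0,1],[0.023,-0.013,0.8,0,0,0,1]],
  ],
  grip_force=30,
)

```text
time: 13.35
position: [0.5104, -0.2557, 0.0852]
ee_rot: [3.116, -0.398, 0.001]
wrist_force: [-1.8, -1.8, 5.0]
gripper_width: 0.0375
finger_force: 30.0
```

Run:
```python
from h import *
o=ctrl.get_obs();c=ctrl.capture("wrist")
cv2.imwrite("pics/w5.png",c["img"][100:420,150:600])
print(o["wrist_force"],o["wrist_torque"],o["gripper_width"],o["finger_force"])
M=R.from_rotvec(o["ee_rot"]).as_matrix();t=o["position"]
yaw=-.058;uy=np.array([-np.sin(yaw),np.cos(yaw),0])
k=np.array([.4390,-.3775,0]);d=(k-t)@uy;print(t,M.round(3).tolist(),"travel",d,"tool/.15",M.T@(uy*d)/.15)
```

```text
[-1.77001162 -1.76665401  5.0015695 ] [-0.55397953  0.68132051  0.03183108] 0.03745829484542941 30.001185536384583
[ 0.51040594 -0.25574318  0.0851957 ] [[0.968, -0.252, 0.0], [-0.252, -0.968, -0.0], [0.0, 0.0, -1.0]] travel -0.12569130575971676 tool/.15 [1.63503069e-01 8.21835440e-01 3.39841512e-04]
```

Call:
apply_moves(
  targets=[
    [[0.02,0.1,0,0,0,0,1],[0.045,0.225,0,0,0,0,1],[0.07,0.35,0,0,0,0,1],[0.095,0.475,0,0,0,0,1],[0.119,0.6,0,0,0,0,1],[0.143,0.72,0,0,0,0,1],[0.157,0.79,0,0,0,0,1],[0.164,0.822,0,0,0,0,1],[0.164,0.822,0,0,0,0,1],[0.164,0.822,0,0,0,0,1]],
  ],
)

```text
time: 14.65
position: [0.503, -0.3808, 0.0852]
ee_rot: [-3.116, 0.399, -0.0]
wrist_force: [-1.8, 1.1, 6.2]
gripper_width: 0.0373
finger_force: 30.0
```

Run:
```python
from h import *
o=ctrl.get_obs();c=ctrl.capture("wrist");t=ctrl.capture("top")
cv2.imwrite("pics/w6.png",np.vstack([cv2.resize(c["img"][60:300,150:500],(700,300)),]))
print(o["position"],o["joint_pos"].round(3),o["wrist_force"],o["wrist_torque"],o["gripper_width"])
print(proj(c,(.439,-.3775,.012),o),blobs(red(hsv(c)),30))
```

```text
[ 0.50304672 -0.38082347  0.08518176] [-0.339  0.407 -0.264 -0.    -0.9    1.656] [-1.82457164  1.14224596  6.15778394] [ 0.57445421  0.84137342 -0.00855137] 0.03733216979285252
[331.52237689 336.41563591] [(244, [334, 228, 29, 36], [347.8, 245.1])]
```

View pics/w6.png

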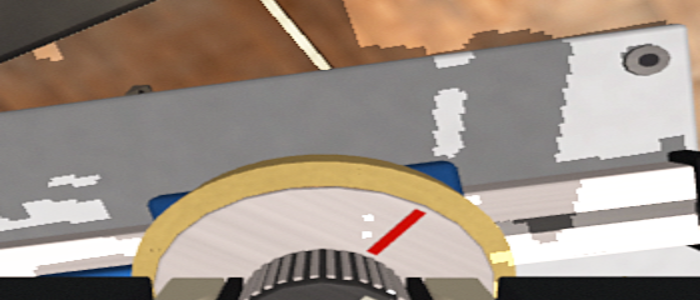

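Run:
```python
from h import *
s=ctrl.capture("scene")
a=proj(s,(.439,-.3775,.012));b=proj(s,(.4437,-.3778,.012));print(a,b)
u,v=int(a[0]),int(a[1]);cv2.imwrite("pics/s2.png",cv2.resize(s["img"][v-45:v+30,u-50:u+50],None,fx=7,fy=7,interpolation=cv2.INTER_CUBIC));print(u-50,v-45)
```

```text
[447.30700331 358.66099044] [449.44841031 357.30207559]
397 313
```

View pics/s2.png

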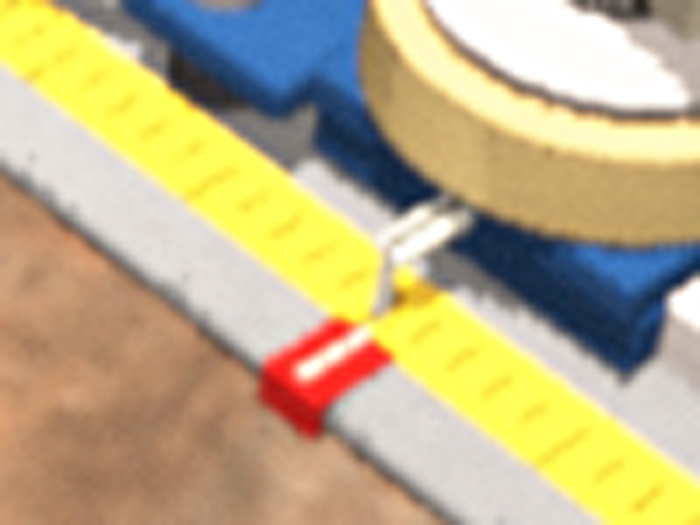

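The scene crop (7x) shows the pointer's tip at (382,308), almost in line with the clip's white line, which runs (300,375) to (372,330). It sits about 1–2 mm to the left, so I'll nudge it 1 mm right and release.

Call:
apply_moves(
  targets=[
    [[0.0015,0.007,0,0,0,0,1],[0.0015,0.007,0,0,0,0,1],[0.0015,0.007,0,0,0,0,-1],[0.0015,0.007,0,0,0,0,-1],[0.0015,0.007,0,0,0,0,-1],[0.0015,0.007,0,0,0,0,-1],[0.0015,0.007,-0.2,0,0,0,-1],[0.0015,0.007,-0.36,0,0,0,-1],[-0.26,-0.37,-0.36,0,0,0,-1],[-0.53,-0.738,-0.36,0,0,0,-1],[-0.53,-0.738,-0.36,0,0,0,-1],[-0.53,-0.738,-0.36,0,0,0,-1]],
  ],
)

```text
time: 16.3
position: [0.4543, -0.2534, 0.1395]
ee_rot: [3.116, -0.396, 0.002]
wrist_force: [0.9, -0.6, 0.5]
gripper_width: 0.0875
finger_force: 0.0
```

Run:
```python
from h import *
o=ctrl.get_obs();s=ctrl.capture("scene");c=ctrl.capture("wrist")
print(o["position"],R.from_rotvec(o["ee_rot"]).as_matrix().round(3).tolist())
print(proj(s,(.4539,-.2535,.07)),blobs(red(hsv(s)),30));print(proj(c,(.4539,-.2535,.088),o),blobs(red(hsv(c)),30))
```

```text
[ 0.45430075 -0.25338749  0.13946405] [[0.968, -0.25, 0.001], [-0.25, -0.968, -0.0], [0.001, 0.0, -1.0]]
[395.98878914 285.00464693] [(106, [244, 149, 5, 34], [246.2, 166.0]), (64, [222, 162, 9, 21], [225.9, 172.9]), (87, [255, 232, 13, 10], [260.8, 236.0]), (223, [391, 274, 13, 23], [396.8, 285.7]), (132, [434, 359, 19, 17], [441.4, 366.8])]
[313.83757609 263.63572611] [(123, [538, 64, 20, 22], [547.8, 74.7]), (492, [458, 212, 23, 32], [468.5, 228.0]), (523, [295, 250, 31, 30], [310.2, 263.6])]
```

Call:
apply_moves(
  targets=[
    [[0,-0.005,0.3,0,0,0,-1],[0,-0.005,0.56,0,0,0,-1],[0,-0.005,0.56,0,0,0,1],[0,-0.005,0.56,0,0,0,1],[0,-0.005,0.56,0,0,0,1],[0,-0.005,0.56,0,0,0,1],[0,-0.005,0.56,0,0,0,1],[0,-0.005,0.56,0,0,0,1],[0,-0.005,0.56,0,0,0,1],[0,-0.005,0.56,0,0,0,1],[0,-0.005,0.56,0,0,0,1]],
  ],
  grip_force=20,
)

```text
time: 17.77
position: [0.4542, -0.253, 0.0548]
ee_rot: [-3.116, 0.399, 0.0]
wrist_force: [-0.4, 3.0, 2.0]
gripper_width: 0.0195
finger_force: 20.0
```

Call:
apply_moves(
  targets=[
    [[-0.02,0.017,0,0,0,0,1],[-0.042,0.035,0,0,0,0,1],[-0.068,0.062,0,0,0,0,1],[-0.09,0.09,0,0,0,0,1],[-0.125,0.154,0,0,0,0,1],[-0.147,0.225,0,0,0,0,1],[-0.155,0.297,0,0,0,0,1],[-0.152,0.34,0,0,0,0,1],[-0.148,0.37,0,0,0,0,1],[-0.146,0.381,0,0,0,0,1],[-0.146,0.381,0,0,0,0,1]],
  ],
)

```text
time: 19.15
position: [0.4186, -0.3018, 0.0547]
ee_rot: [-3.114, 0.399, 0.0]
wrist_force: [0.8, 12.6, 5.8]
gripper_width: 0.0198
finger_force: 20.0
```

Call:
apply_moves(
  targets=[
    [[0,0,0,0,0,0,-1],[0,0,0,0,0,0,-1],[0,0,0,0,0,0,-1],[0,0,0,0,0,0,-1],[0,0,-0.3,0,0,0,-1],[0,0,-0.57,0,0,0,-1],[0.3,0.16,-0.57,0,0,0,-1],[0.678,0.372,-0.57,0,0,0,-1],[0.678,0.372,-0.57,0,0,0,-1],[0.678,0.372,-0.57,0,0,0,-1]],
  ],
  grip_force=35,
)

```text
time: 20.4
position: [0.5023, -0.3825, 0.1393]
ee_rot: [-3.115, 0.4, 0.003]
wrist_force: [-0.3, 0.6, -0.4]
gripper_width: 0.0876
finger_force: 0.0
```

Run:
```python
from h import *
o=ctrl.get_obs();s=ctrl.capture("scene")
print(o["position"],o["joint_pos"].round(3))
print(proj(s,(.4189,-.3017,.07)),[b for b in blobs(red(hsv(s)),30) if b[2][0]>300])
cv2.imwrite("pics/s3.png",cv2.resize(s["img"][280:380,370:490],None,fx=6,fy=6,interpolation=cv2.INTER_CUBIC))
```

```text
[ 0.50228254 -0.38254179  0.13929352] [-0.342  0.355 -0.203 -0.    -1.015  1.658]
[403.90198101 309.43747322] [(233, [399, 298, 14, 24], [404.9, 310.6]), (132, [434, 359, 19, 17], [441.4, 366.8])]
```

View pics/s3.png

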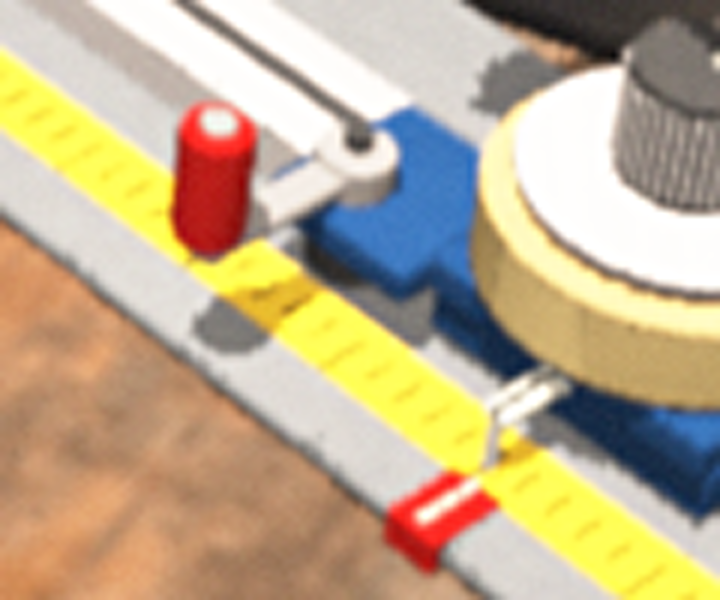

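The scene crop shows the lever handle (215,180) back at the front, clamped, and the pointer tip (490,465) in line with the clip's white line. Next I grip the nut and screw it down.

Call:
apply_moves(
  targets=[
    [[0.003,-0.006,0.2,0,0,0,-1],[0.003,-0.006,0.36,0,0,0,-1],[0.003,-0.006,0.36,0,0,0,1],[0.003,-0.006,0.36,0,0,0,1],[0.003,-0.006,0.36,0,0,0,1],[0.003,-0.006,0.36,0,0,0,1],[0.003,-0.006,0.36,0,0,0,1],[0.003,-0.006,0.36,0,0,0,1],[0.003,-0.006,0.36,0,0,0,1]],
  ],
  grip_force=35,
)

```text
time: 21.58
position: [0.5038, -0.3815, 0.0866]
ee_rot: [-3.116, 0.399, -0.0]
wrist_force: [-0.1, 3.9, 3.2]
gripper_width: 0.0371
finger_force: 35.0
```

Call:
apply_moves(
  targets=[
    [[0,0,0,0,0,0,1],[0,0,0.0022,0,0,0.17,1],[0,0,0.0044,0,0,0.34,1],[0,0,0.0067,0,0,0.5,1],[0,0,0.009,0,0,0.67,1],[0,0,0.011,0,0,0.84,1],[0,0,0.0133,0,0,1,1],[0,0,0.0133,0,0,1,1]],
  ],
)

```text
time: 22.58
position: [0.5033, -0.3819, 0.0846]
ee_rot: [2.497, -1.906, -0.0]
wrist_force: [-1.1, 2.9, 4.2]
gripper_width: 0.0373
finger_force: 35.0
```

Run:
```python
from h import *
o=ctrl.get_obs();print(o["position"],o["joint_pos"].round(3),o["wrist_force"],o["wrist_torque"],o["gripper_width"],np.degrees(R.from_rotvec(o["ee_rot"]).as_euler("ZYX")))
```

```text
[ 0.5032947  -0.38194198  0.0845613 ] [-0.341  0.409 -0.263  0.    -0.9    0.607] [-1.12635416  2.87305667  4.16714209] [ 0.9209708   0.68719172 -0.03753244] 0.03733545118062674 [-7.47254891e+01 -2.98958371e-03  1.79971017e+02]
```

Call:
apply_moves(
  targets=[
    [[0,0,0.0022,0,0,0.17,1],[0,0,0.0044,0,0,0.34,1],[0,0,0.0067,0,0,0.5,1],[0,0,0.0067,0,0,0.5,1]],
  ],
)

```text
time: 23.08
position: [0.5029, -0.3819, 0.0835]
ee_rot: [1.918, -2.487, -0.001]
wrist_force: [-2.6, 2.8, 5.4]
gripper_width: 0.0374
finger_force: 35.0
```

```bash
cat > st.py <<'E'
from h import *
o=ctrl.get_obs();print(o["time"],o["position"].round(4),"q6",o["joint_pos"][5].round(4),o["wrist_force"].round(1),o["wrist_torque"].round(3),o["effort"][5].round(3),"yaw",np.degrees(R.from_rotvec(o["ee_rot"]).as_euler("ZYX"))[0].round(2))
E
python3 st.py
```

```text
23.075 [ 0.5029 -0.3819  0.0835] q6 0.0832 [-2.6  2.8  5.4] [ 1.031  1.064 -0.066] -1.057 yaw -104.73
```

Call:
apply_moves(
  targets=[
    [[0,0,0.0017,0,0,0.125,1],[0,0,0.0033,0,0,0.25,1],[0,0,0.0033,0,0,0.25,1]],
  ],
)

```text
time: 23.45
position: [0.5028, -0.3818, 0.083]
ee_rot: [1.577, -2.716, -0.001]
wrist_force: [-2.4, 3.1, 6.3]
gripper_width: 0.0373
finger_force: 35.0
```

```bash
python3 st.py
```

```text
23.45 [ 0.5028 -0.3818  0.083 ] q6 -0.1779 [-2.4  3.1  6.3] [ 1.207  1.133 -0.072] -0.796 yaw -119.7
```

Call:
apply_moves(
  targets=[
    [[0,0,0.0015,0,0,0.125,1],[0,0,0.003,0,0,0.25,1],[0,0,0.003,0,0,0.25,1]],
  ],
)

```text
time: 23.82
position: [0.5026, -0.3817, 0.0825]
ee_rot: [1.209, -2.898, -0.002]
wrist_force: [-3.8, 4.1, 5.8]
gripper_width: 0.0374
finger_force: 35.0
```

```bash
python3 st.py
```

```text
23.825 [ 0.5026 -0.3817  0.0825] q6 -0.4398 [-3.8  4.1  5.8] [ 1.399  1.143 -0.061] -0.796 yaw -134.7
```

Call:
apply_moves(
  targets=[
    [[0,0,0.0015,0,0,0.125,1],[0,0,0.003,0,0,0.25,1],[0,0,0.003,0,0,0.25,1]],
  ],
)

```text
time: 24.2
position: [0.5025, -0.3815, 0.082]
ee_rot: [0.821, -3.031, -0.002]
wrist_force: [-2.8, 3.6, 6.7]
gripper_width: 0.0372
finger_force: 35.0
```

```bash
python3 st.py
```

```text
24.2 [ 0.5025 -0.3815  0.082 ] q6 -0.7014 [-2.8  3.6  6.7] [1.628 1.188 0.103] -0.938 yaw -149.68
```

Call:
apply_moves(
  targets=[
    [[0,0,0.001,0,0,0.08,1],[0,0,0.002,0,0,0.15,1],[0,0,0.002,0,0,0.15,1]],
  ],
)

```text
time: 24.58
position: [0.5024, -0.3816, 0.082]
ee_rot: [0.584, -3.085, -0.001]
wrist_force: [-2.7, 4.7, 8.7]
gripper_width: 0.0375
finger_force: 35.0
```

```bash
python3 st.py
```

```text
24.575 [ 0.5024 -0.3816  0.082 ] q6 -0.8569 [-2.7  4.7  8.7] [1.68  1.58  0.618] -1.089 yaw -158.57
```

```bash
cat > ang.py <<'E'
from h import *
o=ctrl.get_obs();c=ctrl.capture("wrist");h=hsv(c);m=red(h)
n=np.array([.5026,-.3816])
pts=[]
for v,u in np.argwhere(m):
    p=onz(c,u,v,.0755,o)[:2]-n
    if .02<np.hypot(*p)<.045: pts.append(p)
pts=np.array(pts);print(len(pts))
if len(pts)>5:
    print("red dir",np.degrees(np.arctan2(*pts.mean(0)[::-1])).round(1),"r",np.hypot(*pts.T).min().round(4),np.hypot(*pts.T).max().round(4))
# white line on top of nut
w=(h[...,1]<60)&(h[...,2]>170);q=[]
for v,u in np.argwhere(w):
    p=onz(c,u,v,.108,o)[:2]-n
    if np.hypot(*p)<.017:q.append(p)
q=np.array(q);print(len(q))
if len(q)>5: print("white dir",np.degrees(np.arctan2(*q.mean(0)[::-1])).round(1))
E
python3 ang.py; python3 st.py
python3 - <<'E'
import sys;sys.path.insert(0,'.')
import cv2
from h import *
# scene view red line too
s=ctrl.capture("scene");print(blobs(red(hsv(s)),3)[-6:],proj(s,(.5026,-.3816,.0755)))
E
```

```text
237
red dir 173.5 r 0.0205 0.0398
48
white dir 166.0
24.625 [ 0.5024 -0.3816  0.082 ] q6 -0.8562 [-4.2  3.9  8. ] [1.712 1.566 0.587] -0.734 yaw -158.53
[(107, [244, 149, 5, 34], [246.3, 166.0]), (63, [222, 162, 9, 20], [225.7, 172.4]), (150, [254, 232, 14, 16], [259.9, 238.3]), (50, [258, 250, 8, 11], [261.2, 256.1]), (234, [399, 298, 14, 24], [405.0, 310.6]), (132, [434, 359, 19, 17], [441.4, 366.8])] [482.03228551 309.34817547]
```

The nut is bottomed: torque jumped to 0.6 N m, its descent stopped, and the red mark points to the stand's front at 173.5°. Backing off a quarter turn.

Call:
apply_moves(
  targets=[
    [[0,0,-0.0022,0,0,-0.17,1],[0,0,-0.0044,0,0,-0.34,1],[0,0,-0.0067,0,0,-0.5,1],[0,0,-0.009,0,0,-0.67,1],[0,0,-0.011,0,0,-0.84,1],[0,0,-0.0133,0,0,-1,1],[0,0,-0.0133,0,0,-1,1]],
  ],
)

```text
time: 25.55
position: [0.5031, -0.3821, 0.084]
ee_rot: [2.051, -2.378, -0.0]
wrist_force: [-2.9, 1.7, 5.6]
gripper_width: 0.0372
finger_force: 35.0
```

Call:
apply_moves(
  targets=[
    [[0,0,-0.0022,0,0,-0.17,1],[0,0,-0.0044,0,0,-0.34,1],[0,0,-0.0067,0,0,-0.5,1],[0,0,-0.0067,0,0,-0.5,1],[0,0,-0.0067,0,0,-0.5,1]],
  ],
)

```text
time: 26.18
position: [0.5035, -0.3821, 0.085]
ee_rot: [2.593, -1.774, 0.0]
wrist_force: [-0.7, 2.0, 5.4]
gripper_width: 0.0374
finger_force: 35.0
```

```bash
python3 st.py; python3 ang.py
```

```text
26.175 [ 0.5035 -0.3821  0.085 ] q6 0.711 [-0.7  2.   5.4] [0.81  0.595 0.006] 0.01 yaw -68.76
218
red dir -95.8 r 0.0201 0.038
163
white dir -99.0
```

Run:
```python
from h import *
s=ctrl.capture("scene");print([b for b in blobs(red(hsv(s)),30) if b[2][0]>300])
a=cv2.imread("pics/s3.png");b=cv2.resize(s["img"][280:380,370:490],None,fx=6,fy=6,interpolation=cv2.INTER_CUBIC)
print("diff near pointer",cv2.absdiff(a,b)[400:560,380:560].mean())
print(ctrl.sign_off())
```

```text
[(234, [399, 298, 14, 25], [404.9, 310.6]), (133, [434, 359, 19, 17], [441.5, 366.7])]
diff near pointer 2.774988425925926
the job is handed in; nothing more can be done
None
```

The job is handed in: the carriage is clamped with its pointer on the mark to within about 2 mm by the cameras, and the nut was bottomed out, backed off about 90° and is still held by the gripper. One mistyped move early on pushed the free carriage about 30 mm left and the lever partly back, so I swung the lever fully out again before sliding the carriage to the mark.

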